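# Load the lamp battery into its spring-gated charging cradle

### The job

Put the cordless lamp's battery pack into the sloping charging dock: with the pack, push the sprung gate back and hold it open, never driving it right back onto its stop, while you lower the pack onto the cradle bed; then let go so that the gate pushes the pack home, flat on the bed, its stepped tongue caught under the fixed lip at the low end. Leave the glass dish, the glue stick and the storage tub standing where they are.

Things in the scene. Friction and masses are not known exactly. Their poses are not given: they have to be found in the camera images.
- pack: Loose black battery pack with grey band, 0.14-0.28 kg, right side up on the table. Origin: centre of its underside, mid-length; z up; x from tongue to tail. Main block x -39 to +51 mm, 32 wide (y), 36 high. Tongue at the -x end: x -51 to -39, 24 wide, only 14 high from the underside. The +x tail is a plain flat face. Overall 102 long, centre of mass at x +5: grip there across the width.
- dock: Dock fixed to the table: black foot 200 x 110 x 12 mm, two rails rising 25 degrees towards its +x, grey cradle on them. Origin: centre of the foot's underside, z up. Gate's top: up to 175 mm high. Grey cradle, in bed-point axes, x from cradle middle C: bed plate 60 wide, x -58 to +102, z 0; end wall x -50; back stop x +94 to 102, 30 high. Gate, lip and cheeks: see the points.
- bed (a point): Point in the bed plane, on its centre line, 80 mm above the dock's origin. Axes tilted 25 degrees with the bed: x up the slope, y across, z square to the bed; a loaded pack's axes are parallel to these, tongue at the low (-x) end. The cradle's middle C lies on this x axis anywhere from -28 to +28 mm: its setting is NOT measured, feel for it or see it. It does not shift when the gate is pushed.
- lip (a point): Nominal middle of the lip's top edge (true only if C is at the bed point; moves with C). Bed axes. Fixed lip across the low end: x -50 (end wall's inner face) to -41 mm from C, 46 wide, underside 17 and top 22 mm above the bed: the tongue goes under it. Two guide cheeks 10 mm high, x -41 to -17, 38 mm apart at the low end opening to 44. Elsewhere the bed's sides are free for fingers.
- gate (a joint): How far the upright aluminium gate plate (44 mm wide, 2 to 51 mm above the bed) is pushed up the slope, m: 0 shut, its face 44 mm up from C; 0.029 at its stop (do not drive it onto the stop). Spring: 4 N when shut, +0.25 N per mm. Shut, it leaves 94 mm to the end wall, so the loaded 102 mm pack keeps it 8 mm open; to lower a level pack past the lip it must be over 17 mm open.
- dish: Bystander: clear glass dish, 80 mm across, 45 mm high, origin at the centre of its underside, z up.
- glue: Bystander: glue stick standing upright, white with black cap, 32 mm across, 102 mm tall, origin at the centre of its underside, z up.
- tub: Bystander: clear lidded storage tub with green handle and clips, 215 x 165 mm, 136 mm high, origin at the centre of its underside, z up.
Not all that is in view belongs to the job. What is shaped like the pack but orange or pink is not meant.

How it is judged:
On the way:
1. the gate is pushed at least 11 mm open with the pack up at the cradle (value of joint gate above 0.011 m and distance between pack and bed below 0.09 m), for 0.1 s.
At the end, for the whole second after the job is handed in: The pack lies still on the bed: underside within 3 mm of the bed plane, within 6 mm of its centre line and -34 to +36 mm of the bed point along it, flat within 0.08 rad, lengthways within 0.12 rad; the gate rests on its tail, 5.5 to 10.5 mm open, so the tongue is home under the lip (value of joint gate between 0.0055 and 0.0105 m and z of pack in the frame of bed between -0.003 and 0.003 m and y of pack in the frame of bed between -0.006 and 0.006 m and x of pack in the frame of bed between -0.034 and 0.036 m and angle between the z axis of pack and the z axis of bed, either way round below 0.08 rad and angle between the x axis of pack and the x axis of bed, either way round below 0.12 rad and linear speed of pack below 0.01 m/s); the robot touches nothing.
It fails at once if the gate is driven back onto its stop (over 27.5 mm open) (value of joint gate above 0.0275 m).
It fails at once if the glass dish is shifted by more than 25 mm or tipped over (distance of dish from where it was at the start of the episode above 0.025 m or angle between dish's own z axis and vertical above 0.35 rad).
It fails at once if the glue stick is shifted by more than 25 mm or tipped over (distance of glue from where it was at the start of the episode above 0.025 m or angle between glue's own z axis and vertical above 0.35 rad).
It fails at once if the storage tub is shifted by more than 25 mm or tipped over (distance of tub from where it was at the start of the episode above 0.025 m or angle between tub's own z axis and vertical above 0.35 rad).
It also fails if it takes over 48 s, if anything falls off the work surface, if the arm or the gripper's body presses on something with over 40 N, if the wrist force passes 120 N, or if a joint passes its speed limit or range.

### The arm

A 6-joint arm with a two-finger parallel gripper is mounted at the origin on the work surface. World frame = base frame: x ahead of the robot, y to its left, z up, the work surface at z = 0. Lengths are in m, angles in rad, forces in N, time in s.
With the tool pointing down it reaches from about 0.425 to 0.95 m from the base axis. Payload 3.5 kg.
Tool frame: the origin (TCP) lies on the centre line of the jaws, within the pads' length; the fingertips stand 14 mm ahead of it and the grasp point (between the pads) lies 5 mm behind it (ctrl.finger_overhang is the distance from the TCP to the fingertips, in m); z points along the fingers, y is the line along which they close (so a half turn about z gives the same grasp; the last joint's range is limited). The gripper opens to 85 mm and grips with 20 to 120 N. Pads are 22 mm wide; open, the fingers measure 114 mm over their backs; the gripper's body (76 mm by 85 mm) begins 54 mm behind the grasp point. The pads swing forward as they close: fully open they stand 13 mm farther back than shut.
Start: joints at [-1.321, 0.286, 1.577, -0, 1.279, -0.15], TCP at [0.263, -0.622, 0.245] pointing down, gripper open.
Joint ranges: [-2.77, 2.77], [-0.9, 2.22], [0.21, 2.48], [-1.53, 4.67], [0.24, 2.81], [-2.84, 2.84]. Speed limits (rad/s): [2.79, 2.79, 3.14, 3.14, 3.14, 3.14].

### API

Orientations are given as a unit quaternion [x, y, z, w].
In Python, from plant import ctrl gives the robot as it stands.
- The arm moves only by the tool send_rows, never from a script. Its argument "moves" is text: rows parted by semicolons, each of 7 numbers parted by spaces: the turn, a rotation vector about the tool's x, y, z in units of 360 degrees (1.0 is 360 degrees), then the shift along the tool's x, y, z in units of 20 cm (1.0 is 20 cm), then the gripper's target within -1 to 1 (fully open at 1, half-way at 0, shut at -1). A call has 1 to 12 rows; each row is the pose to reach, as a shift and turn from the pose commanded when the call began, along the tool's axes at that moment, turning the shorter way round; what a row does not reach only later rows make up. A row lasts 1/8 s, in which the tool goes at most 62.5 mm and 10.7 degrees, less where a joint would pass 70% of its speed; a pose out of reach is approached as far as the arm can. A call with a number of a shift or a turn outside -1 to 1 is refused whole. A call with a gripper value outside its range is refused whole. The fingers move at their own pace and stop on an object; "newtons" is the grip in N (left out, the last holds). Time passes only in rows, so rows that repeat a pose let the fingers close. It gives the time, the measured TCP pose, the force, the opening and the grip force at its end, in the units of the state.
- ctrl.get_state(): the state, without advancing time (a new reading comes with each control period).
- ctrl.read_camera(name): name is "scene" or "top" or "wrist"; returns a dict with "image" (420x560x3 uint8, red, green, blue), "fovy" (degrees; the focal length in pixels is half the picture's height over the tangent of half this angle, whatever the lens; pixels are square), "cx", "cy" (the principal point, pixels), "extrinsics" (4x4, takes a point from camera to world coordinates). Camera axes: x right, y up, looking along -z (the intrinsics and any distortion apply to the point x, -y, -z); pixel columns grow to the right and rows downward; lengths in m; the calibration is good to about 2 mm. A picture is of the moment at which its call begins. There is no depth.
- ctrl.sign_off(): hands the job in; it is judged then, once.
The state is a dict: "time": time; "qpos": joint angles; "dq": joint speeds; "joint_efforts": joint torques, N m; "eef_pos": TCP position; "tcp_rot": TCP orientation; "contact_force": force on the tool from outside, world axes, zero at the start; "wrist_torque": the same for the moment, N m; "opening": opening from 0.0 (shut) to 1.0 (fully open); "finger_force": force on a finger pad.
Only numpy, scipy, OpenCV 4.12 (cv2) and the standard library are available. Lean on these libraries where they do the work, as an engineer would, in place of code of your own. Each camera call takes 0.05 s, during which the arm holds its last target. There are 200 camera calls.

## Working session

There is one attempt and no reset: what is moved stays moved. The work goes in short steps, Python scripts to look and compute and a tool call to move; the robot and the scene stay as the last step left them, time stands still between calls to the robot, and variables do not carry over. Pictures are saved under pics/ and viewed, at most 10 in all, crops included, and the job is handed in when it is done.

Besides the shell and the picture viewer there is one more tool, called after "Emit:" in YAML: its name, and indented under it one key for each argument. send_rows: Moves the arm, as the interface text tells. Its arguments: {"type":"object","properties":{"moves":{"type":"string"},"newtons":{"type":"number"}},"required":["moves"]}

```bash
ls; mkdir -p pics
cat > h.py <<'E'
import numpy as np, cv2
from plant import ctrl
from scipy.spatial.transform import Rotation as R
def shot(n,f):
    c=ctrl.read_camera(n); cv2.imwrite(f'pics/{f}.png',c['image'][:,:,::-1]); 
    np.savez(f'pics/{f}.npz',**{k:v for k,v in c.items()}); return c
E
python3 - <<'E'
from h import *
for n in ('scene','top'):
    c=shot(n,n+'0'); print({k:v for k,v in c.items() if k!='image'})
print(ctrl.get_state())
a=cv2.imread('pics/scene0.png');b=cv2.imread('pics/top0.png')
E
```

```text
pics
{'fovy': 43.07243061545279, 'cx': 279.2146105050984, 'cy': 214.32336611365702, 'extrinsics': array([[-0.81227632, -0.46955867,  0.34600844,  1.0132606 ],
       [ 0.58320567, -0.64483908,  0.49401793,  0.76017456],
       [-0.00885064,  0.60307315,  0.79763679,  1.13970459],
       [ 0.        ,  0.        ,  0.        ,  1.        ]])}
{'fovy': 44.16927165444182, 'cx': 277.92018698273154, 'cy': 205.90727138150507, 'extrinsics': array([[-0.00357792,  0.99500776, -0.09973344,  0.4246632 ],
       [-0.99999123, -0.0037771 , -0.0018084 ,  0.07241926],
       [-0.00217607,  0.0997261 ,  0.99501255,  1.39466448],
       [ 0.        ,  0.        ,  0.        ,  1.        ]])}
{'time': 0.1, 'qpos': array([-1.32100873e+00,  2.87130019e-01,  1.57799674e+00, -2.88460849e-05,
        1.27859525e+00, -1.49979059e-01]), 'dq': array([-0.00051258, -0.00220691, -0.00455258, -0.00028682,  0.00057655,
        0.00055548]), 'joint_efforts': array([ 4.77474296e-04, -4.07295656e+01, -2.93698990e+01, -1.63217442e-04,
        3.43168584e-03,  4.62734451e-08]), 'eef_pos': array([ 0.26260919, -0.62122471,  0.24406849]), 'tcp_rot': array([ 9.80088367e-01,  1.98558957e-01, -6.69001174e-05, -1.06266638e-03]), 'contact_force': array([-0.89345164, -0.70624292, -0.16055796]), 'wrist_torque': array([ 0.03523531, -0.00250036,  0.04629263]), 'finger_force': 0.0, 'opening': 0.9992964364480388}
```

View pics/scene0.png

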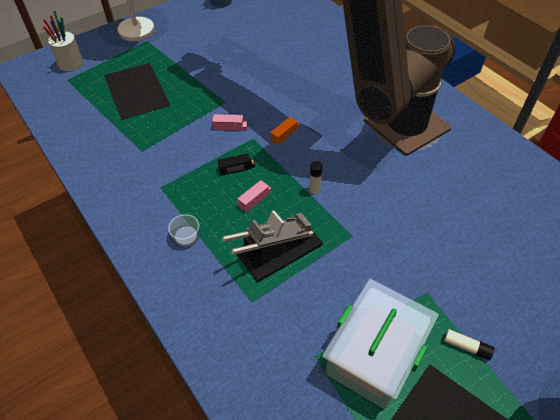

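View pics/top0.png

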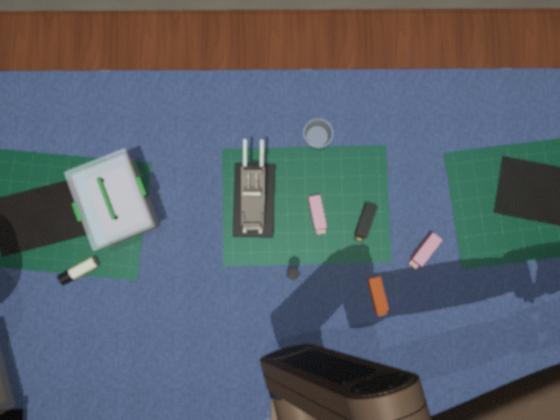

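The scene view shows the pack (black) at about (236,164), and the dock at (275,245) with its rails rising to the left, along world +x. The top view has the dock at (254,200), pack (367,221), dish (318,133), glue (293,272) and tub (112,200). I'll zoom in next.

Run:
```python
import cv2,numpy as np
a=cv2.imread('pics/scene0.png');b=cv2.imread('pics/top0.png')
def crop(im,x,y,w,h,s): return cv2.resize(im[y:y+h,x:x+w],None,fx=s,fy=s,interpolation=cv2.INTER_CUBIC)
c=crop(b,225,130,65,115,5)    # 325x575
d=crop(a,215,205,115,80,4)    # 460x320
e=crop(b,335,190,60,60,4)     #240x240
f=crop(a,205,145,55,60,4)     #220x240
M=np.zeros((580,790,3),np.uint8)
M[:575,:325]=c;M[:320,328:788]=d;M[325:565,328:568]=e;M[325:565,570:790]=f
cv2.imwrite('pics/m1.png',M)
```

```text
(no output)
```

View pics/m1.png

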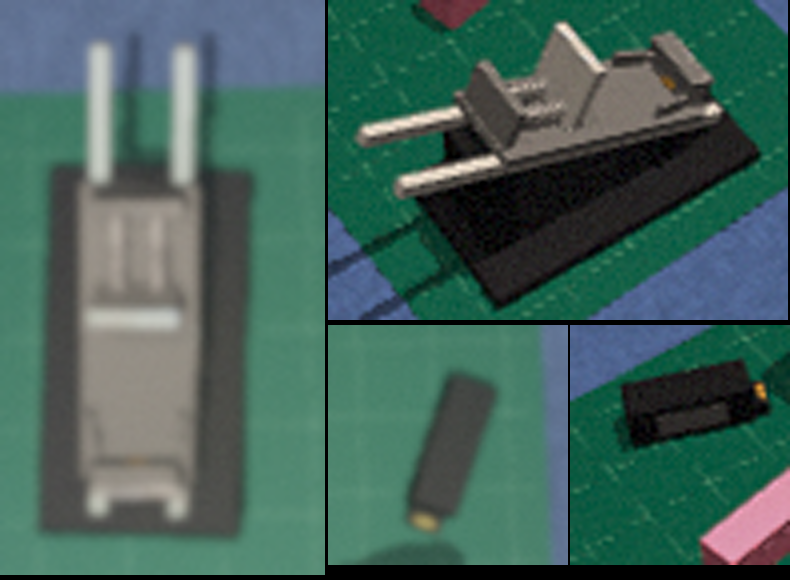

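```bash
cat >> h.py <<'E'
def load(f): return dict(np.load(f'pics/{f}.npz'))
def ray(c,u,v):
    f=210/np.tan(np.radians(float(c['fovy']))/2); E=c['extrinsics']
    d=E[:3,:3]@np.array([(u-c['cx'])/f,-(v-c['cy'])/f,-1]); return E[:3,3],d
def onz(c,u,v,z):
    o,d=ray(c,u,v); return o+d*(z-o[2])/d[2]
def proj(c,p):
    f=210/np.tan(np.radians(float(c['fovy']))/2); E=c['extrinsics']
    q=E[:3,:3].T@(np.asarray(p)-E[:3,3]); return np.array([c['cx']-f*q[0]/q[2], c['cy']+f*q[1]/q[2]])
E
python3 - <<'E'
from h import *
np.set_printoptions(precision=4,suppress=True)
t=load('top0');s=load('scene0')
F=[onz(t,225+x/5,130+y/5,.012) for x,y in ((52,165),(250,173),(240,535),(42,530))]
F=np.array(F);print('foot',F, np.linalg.norm(F-np.roll(F,1,0),axis=1)); ctr=F.mean(0)
d=(F[0]+F[1]-F[2]-F[3]);yaw=np.arctan2(d[1],d[0]);w=F[0]-F[1]+F[3]-F[2];yaw2=np.arctan2(-w[0],w[1]);print(ctr,yaw,yaw2)
# same from scene
G=np.array([onz(s,215+(x-328)/4,205+y/4,.012) for x,y in ((757,153),(497,303))]);print('scene foot low right, high right',G)
# gate, end wall etc: plane height as function of C
for c,x,y,n in ((t,85,312,'gt L'),(t,180,312,'gt R'),):
    for z in (.14,.16,.175): print(n,z,onz(c,225+x/5,130+y/5,z))
# grid of pixel predictions for C
cy,sy=np.cos(yaw2),np.sin(yaw2)
B=R.from_euler('z',yaw2).as_matrix()@R.from_euler('y',-25,degrees=True).as_matrix()
for C in (-.028,-.014,0,.014,.028):
    bed=np.array([ctr[0],ctr[1],.08])
    for n,p in (('gateface top',(C+.044,0,.051)),('backstop top',(C+.094,0,.03)),('lip edge',(C-.041,0,.022)),('bed hi end',(C+.102,.0,0))):
        P=bed+B@np.array(p); u,v=proj(t,P); us,vs=proj(s,P); print(C,n,P,'top crop',(u-225)*5,(v-130)*5,'scene crop',(us-215)*4+328,(vs-205)*4)
P=[onz(t,335+(x-328)/4,190+(y-325)/4,z) for x,y,z in ((455,370,.036),(497,388,.036),(455,518,.036),(425,522,.014))]
print(np.array(P))
# pack mask
im=cv2.imread('pics/top0.png');g=im.max(2);m=np.zeros_like(g);m[195:245,350:382]=(g[195:245,350:382]<75)
n,l,st,ce=cv2.connectedComponentsWithStats(m);k=1+st[1:,4].argmax();c0=np.argwhere(l==k)[:,::-1].astype(np.float32)
r=cv2.minAreaRect(c0);print(st[k],r,onz(t,*r[0],.03));bp=cv2.boxPoints(r);print(np.array([onz(t,*q,.036) for q in bp]))
for n,u,v in (('dish',318,140),('glue',293,272)): print(n,onz(t,u,v,.1 if n=='glue' else .04))
E
```

```text
foot [[0.6805 0.1897 0.012 ]
 [0.6756 0.0824 0.012 ]
 [0.4799 0.0884 0.012 ]
 [0.483  0.1941 0.012 ]] [0.1975 0.1073 0.1958 0.1058]
[0.5797 0.1386 0.012 ] -0.026331255635771142 -0.03694220566830609
scene foot low right, high right [[0.4893 0.2014 0.012 ]
 [0.6852 0.1946 0.012 ]]
gt L 0.14 [0.5839 0.1623 0.14  ]
gt L 0.16 [0.5814 0.1609 0.16  ]
gt L 0.175 [0.5795 0.1598 0.175 ]
gt R 0.14 [0.5837 0.1159 0.14  ]
gt R 0.16 [0.5812 0.1152 0.16  ]
gt R 0.175 [0.5793 0.1147 0.175 ]
-0.028 gateface top [0.5727 0.1389 0.133 ] top crop 133.69509377855707 336.31183094477376 scene crop 592.3406995462624 36.665052304549135
-0.028 backstop top [0.6268 0.1369 0.1351] top crop 137.6990489503831 226.4969495936984 scene crop 515.0988335082691 75.82334139806892
-0.028 lip edge [0.508  0.1413 0.0708] top crop 135.21578054294793 475.98205616302636 scene crop 679.0022883078298 50.52444732486697
-0.028 bed hi end [0.6468 0.1362 0.1113] top crop 141.6340515393007 194.77565240720807 scene crop 487.9932524799881 114.8353818484095
-0.014 gateface top [0.5854 0.1384 0.1389] top crop 134.0559885469031 309.147642
[... 1763 characters left out ...]
4 91.6474767084942
0.028 lip edge [0.5587 0.1394 0.0944] top crop 136.6349637042488 372.75681800539473 scene crop 611.8676944472886 64.55589615699967
0.028 bed hi end [0.6975 0.1343 0.1349] top crop 143.17523079539583 85.35737310924915 scene crop 411.0188772746187 131.63314039521947
[[ 0.5723 -0.1596  0.036 ]
 [ 0.5603 -0.1871  0.036 ]
 [ 0.4748 -0.1576  0.036 ]
 [ 0.473  -0.1413  0.014 ]]
[355 203  21  35 362] ((365.0, 220.00001525878906), (11.384198188781738, 34.152591705322266), 18.434947967529297) [ 0.5232 -0.155   0.03  ]
[[ 0.485  -0.1249  0.036 ]
 [ 0.5703 -0.155   0.036 ]
 [ 0.5607 -0.1833  0.036 ]
 [ 0.4754 -0.153   0.036 ]]
dish [ 0.7365 -0.0325  0.04  ]
glue [0.3894 0.0379 0.1   ]
```

```bash
cat >> h.py <<'E'
def plan(p,Rm):
    s=ctrl.get_state(); R0=R.from_quat(s['tcp_rot'])
    tv=(R0.inv()*Rm).as_rotvec()/(2*np.pi); sh=R0.inv().apply(np.asarray(p)-s['eef_pos'])/.2
    print('t',s['time'],'rows: turn',tv.round(4),'shift',sh.round(4),'n>=',max(np.linalg.norm(tv)*360/10.7,np.linalg.norm(sh)*200/62.5))
def down(yaw,tilt=0): # tool x along yaw heading rising by tilt, tool z into the bed
    return R.from_euler('z',yaw)*R.from_euler('y',-tilt)*R.from_euler('x',np.pi)
E
python3 -c "
from h import *
plan([.523,-.158,.17],down(-.331))"
```

```text
t 0.1 rows: turn [-3.000e-04  1.000e-04  1.163e-01] shift [ 2.1006 -1.626   0.3744] n>= 8.584512855207992
```

Emit:
send_rows:
  moves: "0 0 0.039 0.7 -0.54 0.1 1; 0 0 0.078 1 -0.77 0.15 1; 0 0 0.116 1 -0.77 0.15 1; 0 0 0.116 1 -0.77 0.15 1; 0 0 0.116 1 -0.77 0.15 1"

```text
time: 0.72
eef_pos: [0.3881, -0.3981, 0.2139]
tcp_rot: [0.987, -0.162, -0.001, -0.001]
contact_force: [-0.4, 0.0, 0.5]
opening: 1.0
finger_force: 0.0
```

```bash
python3 -c "
from h import *
plan([.523,-.158,.17],down(-.331))"
```

```text
t 0.725 rows: turn [-0.0004  0.0004  0.001 ] shift [ 0.2571 -1.3522  0.2219] n>= 4.461323152676315
```

Emit:
send_rows:
  moves: "0 0 0.001 0.2 -1 0.2 1; 0 0 0.001 0.2 -1 0.2 1; 0 0 0.001 0.2 -1 0.2 1; 0 0 0.001 0.2 -1 0.2 1; 0 0 0.001 0.2 -1 0.2 1"

```text
time: 1.35
eef_pos: [0.4897, -0.2252, 0.1747]
tcp_rot: [0.986, -0.165, -0.001, -0.0]
contact_force: [0.2, -0.8, 0.5]
opening: 1.002
finger_force: 0.0
```

```bash
python3 -c "
from h import *
plan([.523,-.158,.17],down(-.331))"
```

```text
t 1.35 rows: turn [ 0.      0.0002 -0.0002] shift [ 0.0479 -0.372   0.0236] n>= 1.202650303017789
```

Emit:
send_rows:
  moves: "0 0 0 0.048 -0.372 0.02 1; 0 0 0 0.048 -0.372 0.02 1; 0 0 0 0.048 -0.372 0.02 1; 0 0 0 0.048 -0.372 0.02 1"

```text
time: 1.85
eef_pos: [0.5228, -0.1602, 0.1716]
tcp_rot: [0.986, -0.168, 0.0, 0.0]
contact_force: [0.5, 0.2, -0.2]
opening: 1.0
finger_force: 0.0
```

Run:
```python
from h import *
c=shot('wrist','w1');s=ctrl.get_state();print(s['eef_pos'],c['fovy'],c['extrinsics'].round(3))
```

```text
[ 0.52270184 -0.16015802  0.17150166] 59.61145087857858 [[-0.332  0.909  0.253  0.586]
 [-0.943 -0.32  -0.087 -0.183]
 [ 0.002 -0.267  0.964  0.299]
 [ 0.     0.     0.     1.   ]]
```

View pics/w1.png

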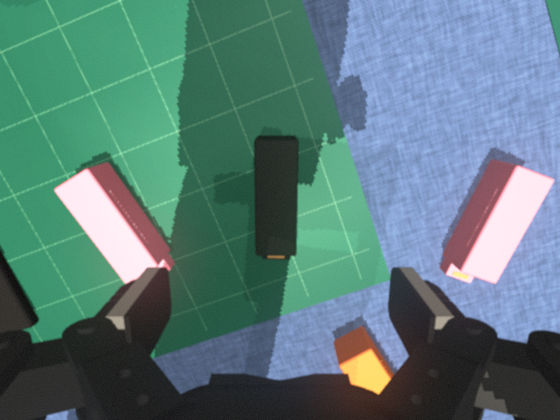

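The pack lies between about (256,136) and (298,258), with its brass tongue at (277,257), lined up with the tool. Next I cast its corners onto planes at the right heights.

Run:
```python
from h import *
np.set_printoptions(precision=4,suppress=True)
c=load('w1');im=cv2.imread('pics/w1.png')
P=np.array([onz(c,u,v,.036) for u,v in ((257,141),(298,141),(256,252),(296,253))]);print(P)
t=onz(c,277,257,.014);print('tongue',t)
print('w',np.linalg.norm(P[0]-P[1]),np.linalg.norm(P[2]-P[3]),'l',np.linalg.norm(P[:2].mean(0)-P[2:].mean(0)))
d=P[:2].mean(0)-P[2:].mean(0);yaw=np.arctan2(d[1],d[0]);print('yaw',yaw)
m=P.mean(0); x=np.array([np.cos(yaw),np.sin(yaw),0]); o=m-.006*x; print('origin',o,'grip',o+.005*x,'tongue in pack',np.dot(t-o,x),np.cross(x,t-o)[2])
s=ctrl.get_state();print(s['eef_pos'])
g=o+.005*x;plan([g[0],g[1],.021],down(yaw))
```

```text
[[ 0.5703 -0.1609  0.036 ]
 [ 0.5607 -0.1883  0.036 ]
 [ 0.4915 -0.1309  0.036 ]
 [ 0.4805 -0.1597  0.036 ]]
tongue [ 0.4736 -0.1416  0.014 ]
w 0.029051251821481966 0.03082062498429139 l 0.08472213770901091
yaw -0.35285729034539876
origin [ 0.5201 -0.1579  0.036 ] grip [ 0.5248 -0.1596  0.036 ] tongue in pack -0.04933482264839251 -0.0008480157607632464
[ 0.5227 -0.1602  0.1715]
t 1.9 rows: turn [ 0.0001 -0.      0.0025] shift [ 0.0089 -0.0065  0.7525] n>= 2.4082848341856273
```

Emit:
send_rows:
  moves: "0 0 0.002 0.018 -0.006 0.3 1; 0 0 0.002 0.018 -0.006 0.55 1; 0 0 0.002 0.018 -0.006 0.7 1; 0 0 0.002 0.018 -0.006 0.75 1; 0 0 0.002 0.018 -0.006 0.75 1; 0 0 0.002 0.018 -0.006 0.75 -1; 0 0 0.002 0.018 -0.006 0.75 -1; 0 0 0.002 0.018 -0.006 0.75 -1; 0 0 0.002 0.018 -0.006 0.75 -1; 0 0 0.002 0.018 -0.006 0.75 -1; 0 0 0.002 0.018 -0.006 0.75 -1"
  newtons: 60

```text
time: 3.28
eef_pos: [0.5278, -0.1591, 0.0225]
tcp_rot: [0.985, -0.173, 0.001, 0.0]
contact_force: [-0.4, 0.1, 5.5]
opening: 0.363
finger_force: 61.5
```

Run:
```python
from h import *
s=ctrl.get_state();print(s)
```

```text
{'time': 3.275, 'qpos': array([-4.76822543e-01,  3.10901909e-01,  2.00726741e+00, -5.11092973e-05,
        8.21463903e-01,  1.44171721e+00]), 'dq': array([ 0.0001545 ,  0.00078931,  0.00036236,  0.00047786, -0.00028005,
       -0.00074243]), 'joint_efforts': array([-1.75809721e-02, -3.11452889e+01, -1.99298859e+01,  2.86819611e-02,
       -1.43270097e-01,  1.94627565e-02]), 'eef_pos': array([ 0.52775651, -0.15907017,  0.02251613]), 'tcp_rot': array([ 9.84924892e-01, -1.72979761e-01,  9.29513433e-04,  3.10160471e-04]), 'contact_force': array([-0.40539834,  0.09339365,  5.52271487]), 'wrist_torque': array([0.04519647, 0.01025247, 0.0527331 ]), 'finger_force': 61.49997353553772, 'opening': 0.3625964137977932}
```

Emit:
send_rows:
  moves: "0 0 0 0 0 -0.3 -1; 0 0 0 0 0 -0.6 -1; 0 0 0 0 0 -0.9 -1; 0 0 0 0 0 -1 -1; 0 0 0 0 0 -1 -1"

```text
time: 3.9
eef_pos: [0.5274, -0.1588, 0.2227]
tcp_rot: [0.985, -0.173, 0.001, 0.0]
contact_force: [0.4, -0.6, -1.2]
opening: 0.369
finger_force: 60.7
```

```bash
cat >> h.py <<'E'
YAW=-.03; BED=np.array([.5797,.1386,.08])
def Bm(): return R.from_euler('z',YAW)*R.from_euler('y',-25,degrees=True)
OFF=np.array([-.006,0,.0225]) # pack origin in tool axes
def goal(x,y,z):  # pack origin in bed axes -> tcp
    Rt=down(YAW,np.radians(25)); return BED+Bm().apply([x,y,z])-Rt.apply(OFF), Rt
def packinbed():
    s=ctrl.get_state(); Rt=R.from_quat(s['tcp_rot']); p=s['eef_pos']+Rt.apply(OFF)
    return Bm().inv().apply(p-BED), (Bm().inv()*Rt*R.from_euler('x',np.pi)).as_rotvec()
E
python3 - <<'E'
from h import *
np.set_printoptions(precision=4,suppress=True)
s=ctrl.get_state();print(s['contact_force'],s['eef_pos'],s['opening'])
p,Rt=goal(-.035,0,.1);print(p);plan(p,Rt)
E
```

```text
[ 0.4384 -0.624  -1.1661] [ 0.5274 -0.1588  0.2227] 0.3685778719946548
[0.5017 0.1409 0.1788]
t 3.9 rows: turn [ 0.0112  0.0684 -0.0497] shift [-0.6324 -1.3654  0.2173] n>= 4.865008334718041
```

Emit:
send_rows:
  moves: "0.003 0.017 -0.012 -0.12 -0.26 0 -1; 0.006 0.034 -0.025 -0.3 -0.52 0 -1; 0.008 0.051 -0.037 -0.4 -0.8 0 -1; 0.011 0.068 -0.05 -0.5 -0.95 0 -1; 0.011 0.068 -0.05 -0.5 -0.95 0 -1; 0.011 0.068 -0.05 -0.5 -0.95 0 -1"

```text
time: 4.65
eef_pos: [0.4969, 0.0539, 0.2195]
tcp_rot: [0.977, -0.014, 0.212, 0.003]
contact_force: [0.2, -0.6, -1.8]
opening: 0.365
finger_force: 60.8
```

Run:
```python
from h import *
p,Rt=goal(-.035,0,.09);print(p);plan(p,Rt)
```

```text
[0.50590574 0.14081449 0.1697037 ]
t 4.65 rows: turn [-0.0001  0.0014  0.0001] shift [-0.074  -0.4357  0.2401] n>= 1.6095116249481174
```

Emit:
send_rows:
  moves: "0 0.0014 0 -0.05 -0.25 0.1 -1; 0 0.0014 0 -0.074 -0.436 0.2 -1; 0 0.0014 0 -0.074 -0.436 0.24 -1; 0 0.0014 0 -0.074 -0.436 0.24 -1"

```text
time: 5.15
eef_pos: [0.5071, 0.14, 0.1705]
tcp_rot: [0.976, -0.015, 0.217, 0.003]
contact_force: [0.9, -0.0, -0.8]
opening: 0.363
finger_force: 60.8
```

Run:
```python
from h import *
c=shot('wrist','w2');t=shot('scene','s2');print(packinbed(),ctrl.get_state()['eef_pos'])
a=cv2.imread('pics/w2.png');b=cv2.imread('pics/s2.png')
M=np.zeros((600,560,3),np.uint8);M[:420]=a
cv2.imwrite('pics/w2m.png',a)
```

```text
(array([-0.03238622, -0.00098515,  0.09133766]), array([-0.00017848, -0.00387102, -0.00095487])) [0.50759021 0.13977668 0.17200473]
```

View pics/w2.png

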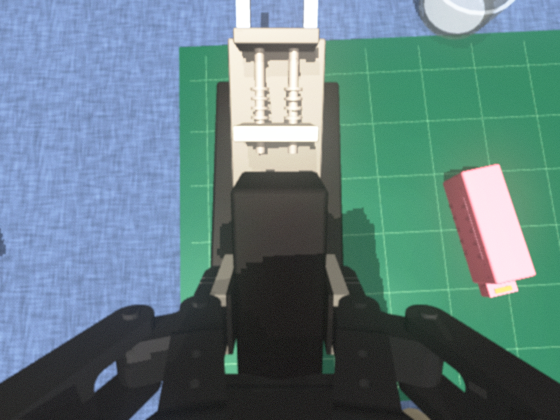

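The gate plate is the white bar at (233–318, 125–142), the back stop sits at y 28–48, and the pack's upper tail edge is near (233–326, 193). I'll cast all of these in bed axes.

Run:
```python
from h import *
np.set_printoptions(precision=4,suppress=True)
c=load('w2'); B=Bm()
def onb(u,v,z):
    o,d=ray(c,u,v); o=B.inv().apply(o-BED); d=B.inv().apply(d); return o+d*(z-o[2])/d[2]
print('cam in bed',B.inv().apply(c['extrinsics'][:3,3]-BED))
for n,u,v,z in (('gate topfront L',233,142,.051),('gate topfront R',318,142,.051),('gate top back L',233,125,.051),('gate top back R',318,125,.051),('bed L hi',229,45,0),('bed R hi',326,45,0),('bed L lo',231,165,0),('bed R lo',326,165,0),
 ('stop L far',235,29,.03),('stop R far',320,29,.03),('stop L near',235,45,.03),('stop R near',320,45,.03)): print(n,onb(u,v,z))
s=ctrl.get_state();Rt=R.from_quat(s['tcp_rot'])
# pack in tool axes; plane tool z = OFFz-.036 for top, OFFz for bottom
def ont(u,v,z):
    o,d=ray(c,u,v);o=Rt.inv().apply(o-s['eef_pos']);d=Rt.inv().apply(d);return o+d*(z-o[2])/d[2]
for n,u,v,z in (('tail top L',234,193,-.0135),('tail top R',326,193,-.0135),('tail bot L',248,173,.0225),('tail bot R',314,173,.0225)):print(n,ont(u,v,z))
```

```text
cam in bed [ 0.0395 -0.0009  0.2407]
gate topfront L [0.0229 0.0223 0.051 ]
gate topfront R [ 0.0229 -0.0211  0.051 ]
gate top back L [0.0314 0.022  0.051 ]
gate top back R [ 0.0314 -0.0209  0.051 ]
bed L hi [0.0765 0.029  0.    ]
bed R hi [ 0.0764 -0.0298  0.    ]
bed L lo [0.0035 0.0304 0.    ]
bed R lo [ 0.0035 -0.0322  0.    ]
stop L far [0.0796 0.0218 0.03  ]
stop R far [ 0.0796 -0.0228  0.03  ]
stop L near [0.0719 0.0221 0.03  ]
stop R near [ 0.0718 -0.023   0.03  ]
tail top L [ 0.0402 -0.0142 -0.0135]
tail top R [ 0.0402  0.0149 -0.0135]
tail bot L [ 0.0402 -0.0127  0.0225]
tail bot R [0.0402 0.0144 0.0225]
```

```bash
sed -i 's/^OFF=.*/OFF=np.array([-.010,0,.0225])/' h.py
cat >> h.py <<'E'
def rep():
    s=ctrl.get_state(); p,r=packinbed(); f=Bm().inv().apply(s['contact_force']); print('t',s['time'],'pack in bed mm',(p*1e3).round(1),'rot',r.round(4),'F bed',f.round(1),'open',round(s['opening'],3),'tail past gate face mm (C=-.0215)',round((p[0]+.051-.0225)*1e3,1))
E
python3 -c "
from h import *
rep(); p,Rt=goal(-.036,0,.028); plan(p,Rt)"
```

```text
t 5.25 pack in bed mm [-36.4  -1.   91.3] rot [-0.0002 -0.0039 -0.001 ] F bed [-0.3  0.1 -1.5] open 0.363 tail past gate face mm (C=-.0215) -7.9
t 5.25 rows: turn [ 0.     -0.0006 -0.0002] shift [ 0.0011 -0.005   0.3168] n>= 1.0139226674094586
```

Emit:
send_rows:
  moves: "0 0 0 0 -0.003 0.1 -1; 0 0 0 0 -0.003 0.2 -1; 0 0 0 0 -0.003 0.28 -1; 0 0 0 0 -0.003 0.315 -1; 0 0 0 0 -0.003 0.315 -1; 0 0 0 0 -0.003 0.315 -1"

```text
time: 6.0
eef_pos: [0.5341, 0.1407, 0.1156]
tcp_rot: [0.976, -0.014, 0.219, 0.003]
contact_force: [0.1, 0.5, -2.5]
opening: 0.363
finger_force: 60.9
```

```bash
python3 -c "
from h import *
rep()"
```

```text
t 6.0 pack in bed mm [-36.2   0.7  29. ] rot [ 0.0009 -0.0051  0.0005] F bed [-1.   0.5 -2.4] open 0.363 tail past gate face mm (C=-.0215) -7.7
```

Emit:
send_rows:
  moves: "0 0 0 0.01 0.002 0 -1; 0 0 0 0.02 0.003 0 -1; 0 0 0 0.03 0.003 0 -1; 0 0 0 0.03 0.003 0 -1; 0 0 0 0.03 0.003 0 -1"

```text
time: 6.62
eef_pos: [0.5389, 0.1402, 0.117]
tcp_rot: [0.976, -0.014, 0.218, 0.003]
contact_force: [0.0, -0.4, -2.9]
opening: 0.366
finger_force: 60.9
```

Emit:
send_rows:
  moves: "0 0 0 0.01 0 0 -1; 0 0 0 0.01 0 0 -1; 0 0 0 0.01 0 0 -1"

```text
time: 7.0
eef_pos: [0.5406, 0.1401, 0.1178]
tcp_rot: [0.976, -0.014, 0.218, 0.003]
contact_force: [-0.7, -0.2, -2.1]
opening: 0.362
finger_force: 60.9
```

Emit:
send_rows:
  moves: "0 0 0 0.01 0 0 -1; 0 0 0 0.01 0 0 -1; 0 0 0 0.01 0 0 -1"

```text
time: 7.38
eef_pos: [0.5415, 0.14, 0.1178]
tcp_rot: [0.976, -0.014, 0.217, 0.003]
contact_force: [-4.6, 0.1, -2.7]
opening: 0.365
finger_force: 61.0
```

Emit:
send_rows:
  moves: "0 0 0 0.01 0 0 -1; 0 0 0 0.01 0 0 -1; 0 0 0 0.01 0 0 -1"

```text
time: 7.75
eef_pos: [0.5438, 0.1399, 0.1189]
tcp_rot: [0.976, -0.014, 0.217, 0.003]
contact_force: [-4.1, 0.4, -4.8]
opening: 0.364
finger_force: 60.7
```

```bash
python3 -c "
from h import *
rep()"
```

```text
t 7.75 pack in bed mm [-26.1   0.3  28. ] rot [ 0.0007 -0.0016  0.001 ] F bed [-5.8  0.3 -2.6] open 0.364 tail past gate face mm (C=-.0215) 2.4
```

Emit:
send_rows:
  moves: "0 0 0 0.015 0 0 -1; 0 0 0 0.03 0 0 -1; 0 0 0 0.045 0 0 -1; 0 0 0 0.06 0 0 -1; 0 0 0 0.07 0 0 -1; 0 0 0 0.08 0 0 -1; 0 0 0 0.09 0 0 -1; 0 0 0 0.095 0 0 -1; 0 0 0 0.095 0 0 -1; 0 0 0 0.095 0 0 -1"

```text
time: 9.0
eef_pos: [0.5597, 0.1394, 0.1263]
tcp_rot: [0.976, -0.014, 0.215, 0.003]
contact_force: [-9.9, 0.5, -2.3]
opening: 0.363
finger_force: 61.1
```

Run:
```python
from h import *
rep(); c=shot('wrist','w3');shot('scene','s3')
a=cv2.imread('pics/w3.png')[0:260,180:380];b=cv2.imread('pics/s3.png')[170:290,205:345]
a=cv2.resize(a,None,fx=2,fy=2);b=cv2.resize(b,None,fx=2.8,fy=2.8,interpolation=cv2.INTER_CUBIC)
M=np.zeros((520,795,3),np.uint8);M[:520,:400]=a;M[:336,402:794]=b[:,:392];cv2.imwrite('pics/m3.png',M)
```

```text
t 9.0 pack in bed mm [-8.6  0.2 27.9] rot [0.0002 0.0022 0.0009] F bed [-10.    0.2   2.1] open 0.363 tail past gate face mm (C=-.0215) 19.9
```

View pics/m3.png

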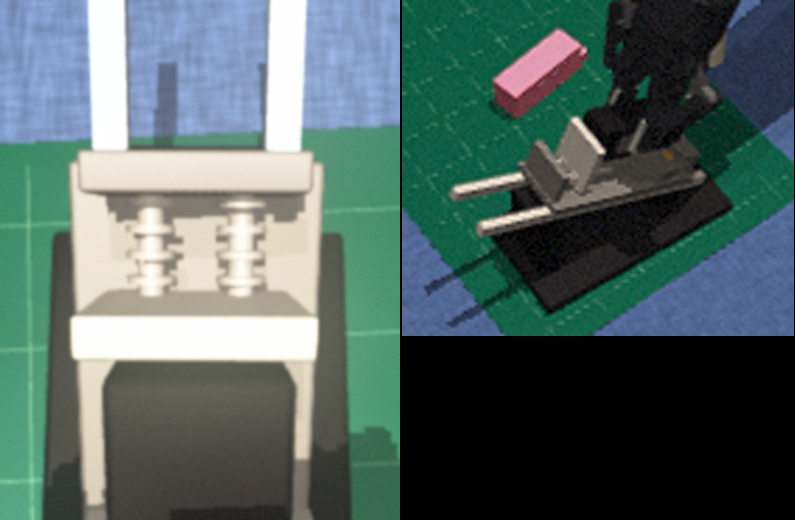

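The gate is visibly open, with the pack square against it: gate face edge at pixel row ~179, stop edge ~96. I'll check the opening from those two edges.

Run:
```python
from h import *
c=load('w3'); B=Bm()
def onb(u,v,z):
    o,d=ray(c,u,v); o=B.inv().apply(o-BED); d=B.inv().apply(d); return o+d*(z-o[2])/d[2]
g=onb(276,179,.051)[0]; s=onb(276,95.5,.03)[0]; f=onb(276,75.5,.03)[0]
print(g,s,f,'open mm',(g-s+.05)*1e3,(g-f+.058)*1e3); rep()
p,Rt=goal(-.0075,-.0005,.004); plan(p,Rt)
```

```text
0.04447266454386943 0.07317367151375943 0.08044931779410874 open mm 21.29899303011 22.02334674976069
t 9.1 pack in bed mm [-8.6  0.2 27.9] rot [0.0002 0.0022 0.0009] F bed [-10.9  -0.2   1.7] open 0.367 tail past gate face mm (C=-.0215) 19.9
t 9.1 rows: turn [-0.      0.0004  0.0001] shift [0.0057 0.0036 0.1196] n>= 0.3832205714749617
```

Emit:
send_rows:
  moves: "0 0 0 0.004 0.002 0.015 -1; 0 0 0 0.004 0.002 0.03 -1; 0 0 0 0.004 0.002 0.045 -1; 0 0 0 0.004 0.002 0.06 -1; 0 0 0 0.004 0.002 0.075 -1; 0 0 0 0.004 0.002 0.09 -1; 0 0 0 0.004 0.002 0.09 -1; 0 0 0 0.004 0.002 0.09 -1"

```text
time: 10.1
eef_pos: [0.5678, 0.1389, 0.11]
tcp_rot: [0.976, -0.014, 0.215, 0.003]
contact_force: [-8.9, -0.2, -4.0]
opening: 0.362
finger_force: 61.3
```

```bash
python3 -c "
from h import *
rep()"
```

```text
t 10.1 pack in bed mm [-8.2 -0.1  9.7] rot [0.0003 0.0027 0.0009] F bed [-9.7 -0.5  0.2] open 0.362 tail past gate face mm (C=-.0215) 20.3
```

Emit:
send_rows:
  moves: "0 0 0 0 0 0.01 -1; 0 0 0 0 0 0.02 -1; 0 0 0 0 0 0.03 -1; 0 0 0 0 0 0.03 -1"

```text
time: 10.6
eef_pos: [0.5705, 0.1388, 0.1047]
tcp_rot: [0.976, -0.014, 0.215, 0.003]
contact_force: [-9.7, 0.7, -3.6]
opening: 0.363
finger_force: 61.3
```

Emit:
send_rows:
  moves: "0 0 0 0 0 0.008 -1; 0 0 0 0 0 0.008 -1; 0 0 0 0 0 0.008 -1"

```text
time: 10.98
eef_pos: [0.5712, 0.1388, 0.1033]
tcp_rot: [0.976, -0.014, 0.215, 0.003]
contact_force: [-9.7, 0.3, -2.9]
opening: 0.359
finger_force: 61.3
```

```bash
python3 -c "
from h import *
rep()"
```

```text
t 10.975 pack in bed mm [-7.9 -0.   2.3] rot [0.0003 0.0023 0.0009] F bed [-10.1   0.    1.5] open 0.359 tail past gate face mm (C=-.0215) 20.6
```

Emit:
send_rows:
  moves: "0 0 0 0 0 0.006 -1; 0 0 0 0 0 0.006 -1; 0 0 0 0 0 0.006 -1"

```text
time: 11.35
eef_pos: [0.5717, 0.1388, 0.1023]
tcp_rot: [0.976, -0.014, 0.215, 0.003]
contact_force: [-10.4, 0.8, -2.7]
opening: 0.364
finger_force: 61.3
```

Emit:
send_rows:
  moves: "0 0 0 0 0 0.006 -1; 0 0 0 0 0 0.006 -1; 0 0 0 0 0 0.006 -1"

```text
time: 11.72
eef_pos: [0.5723, 0.1388, 0.1013]
tcp_rot: [0.976, -0.014, 0.215, 0.003]
contact_force: [-9.8, 0.7, -1.9]
opening: 0.363
finger_force: 61.3
```

```bash
python3 -c "
from h import *
rep()"
```

```text
t 11.725 pack in bed mm [-7.8 -0.  -0.1] rot [0.0004 0.0021 0.0009] F bed [-9.8  0.4  2.4] open 0.363 tail past gate face mm (C=-.0215) 20.7
```

Emit:
send_rows:
  moves: "0 0 0 0 0 0.006 -1; 0 0 0 0 0 0.006 -1; 0 0 0 0 0 0.006 -1"

```text
time: 12.1
eef_pos: [0.5729, 0.1388, 0.1004]
tcp_rot: [0.976, -0.014, 0.216, 0.003]
contact_force: [-10.0, 0.8, -1.6]
opening: 0.365
finger_force: 61.5
```

Emit:
send_rows:
  moves: "0 0 0 0 0 0.006 -1; 0 0 0 0 0 0.006 -1; 0 0 0 0 0 0.006 -1"

```text
time: 12.48
eef_pos: [0.5729, 0.1388, 0.1002]
tcp_rot: [0.977, -0.014, 0.215, 0.003]
contact_force: [-18.7, 0.0, 6.7]
opening: 0.365
finger_force: 63.0
```

```bash
python3 -c "
from h import *
rep()"
```

```text
t 12.475 pack in bed mm [-7.7  0.  -1.3] rot [-0.      0.0031  0.0012] F bed [-14.1  -0.5  13.9] open 0.365 tail past gate face mm (C=-.0215) 20.8
```

Emit:
send_rows:
  moves: "0 0 0 0 0 -0.004 -1; 0 0 0 -0.01 0 -0.004 -1; 0 0 0 -0.02 0 -0.004 -1; 0 0 0 -0.03 0 -0.004 -1; 0 0 0 -0.04 0 -0.004 -1; 0 0 0 -0.04 0 -0.004 -1; 0 0 0 -0.04 0 -0.004 -1"

```text
time: 13.35
eef_pos: [0.5668, 0.139, 0.0975]
tcp_rot: [0.976, -0.014, 0.217, 0.003]
contact_force: [-9.3, 0.6, -1.9]
opening: 0.366
finger_force: 61.4
```

```bash
python3 -c "
from h import *
rep()"
```

```text
t 13.35 pack in bed mm [-14.3   0.   -1.2] rot [ 0.0006 -0.0009  0.001 ] F bed [-9.2  0.3  2.2] open 0.366 tail past gate face mm (C=-.0215) 14.2
```

Pack and tongue are moving freely under the lip, so I'll let go now and then retreat.

Emit:
send_rows:
  moves: "0 0 0 0 0 0 0; 0 0 0 0 0 0 0.5; 0 0 0 0 0 0 1; 0 0 0 0 0 0 1; 0 0 0 0 0 0 1; 0 0 0 0 0 0 1; 0 0 0 0 0 -0.1 1; 0 0 0 0 0 -0.3 1; 0 0 0 0 0 -0.5 1; 0 0 0 0 0 -0.5 1; 0 0 0 0 0 -0.5 1"

```text
time: 14.72
eef_pos: [0.5248, 0.14, 0.1876]
tcp_rot: [0.976, -0.014, 0.218, 0.003]
contact_force: [0.3, 0.2, -0.3]
opening: 1.004
finger_force: 0.0
```

Run:
```python
from h import *
rep(); c=shot('wrist','w4');shot('scene','s4')
a=cv2.imread('pics/w4.png')[60:420,140:420];b=cv2.imread('pics/s4.png')[170:290,205:345]
a=cv2.resize(a,None,fx=1.6,fy=1.6);b=cv2.resize(b,None,fx=2.4,fy=2.4,interpolation=cv2.INTER_CUBIC)
M=np.zeros((576,790,3),np.uint8);M[:,:448]=a;M[:288,450:786]=b;cv2.imwrite('pics/m4.png',M)
```

```text
t 14.725 pack in bed mm [-14.2  -0.2  98.2] rot [ 0.0007 -0.0026  0.0011] F bed [ 0.1  0.2 -0.4] open 1.004 tail past gate face mm (C=-.0215) 14.3
```

View pics/m4.png

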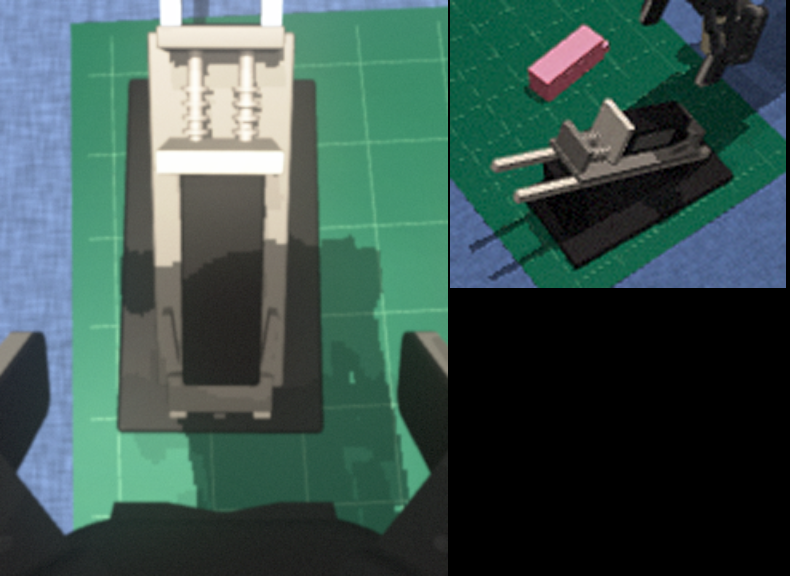

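The pack lies straight between the cheeks and its front meets the lip, at crop row ~384. The gate edge is at crop row 173 and the stop at 27–48, so I'll check the opening before handing in.

Run:
```python
from h import *
c=load('w4'); B=Bm()
def onb(u,v,z):
    o,d=ray(c,u,v); o=B.inv().apply(o-BED); d=B.inv().apply(d); return (o+d*(z-o[2])/d[2]).round(4)
px=lambda x,y:(140+x/1.6,60+y/1.6)
g=onb(*px(220,173),.051);n=onb(*px(220,48),.03);f=onb(*px(220,27),.03)
print(g,n,f,'open mm',(g[0]-n[0]+.05)*1e3,(g[0]-f[0]+.058)*1e3)
print('pack front top L,R',onb(*px(183,384),.036),onb(*px(260,384),.036),'tail',onb(*px(181,175),.036),onb(*px(265,175),.036))
```

```text
[0.0316 0.0004 0.051 ] [0.0729 0.0004 0.03  ] [0.08   0.0004 0.03  ] open mm 8.7 9.600000000000005
pack front top L,R [-0.0565  0.0154  0.036 ] [-0.0565 -0.0157  0.036 ] tail [0.0285 0.0147 0.036 ] [ 0.0285 -0.016   0.036 ]
```

```bash
python3 -c "
from plant import ctrl
print(ctrl.sign_off())"
```

```text
the job is handed in; nothing more can be done
None
```

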